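Mount a lathe faceplate on a five-stud carving stand

TASK

Mount the loose faceplate on the carving stand, boss up: put its bore over the pilot pin, turn it until all five holes line up with the studs, and slide it fully home, flat against the stand's flange. Feel for the studs with light pressure and never force the plate down on them; let go of it and leave the other things on the bench where they are.

Things in the scene. Friction and masses are not known exactly. Their poses are not given: they have to be found in the camera images.
- faceplate: loose metal faceplate on the bench: round, 110 mm across, 10 mm thick (underside hollowed 2 mm inside a 7 mm rim), 0.28 to 0.46 kg; a square boss, 36 mm over the flats, 28 mm tall, stands at its centre (grip two flats). 18 mm bore through all; five through holes 11.2 mm wide, every 72 degrees on a 34 mm radius. Origin: centre of the underside; z up, x to one hole, x and y square to the flats
- boss_top (a point): centre of the boss's top, 38 mm above the faceplate's underside; axes as the faceplate's
- stand: dark iron carving stand, bolted down: round foot 124 mm across; on top a round flange 110 mm across, its flat face 57 mm above the bench, with a pilot pin and five studs standing on it. Origin: centre of the foot's underside, z up along the pilot. The flange is locked at an angle that differs each time and is NOT given by any pose here: see the studs or find them by feel
- stand_face (a point): centre of the flange's face; z up. Five smooth studs (8 mm thick, 12 mm tall, tips bevelled 1.5 mm) stand round it every 72 degrees on a 34 mm radius, at an angle its x and y do not show. On the pilot with holes off the studs the plate rests 10 mm above this face; within about 2 degrees it drops on. 4 to 8 N is enough to feel the studs; over 40 N between plate and stud tips spoils the job
- pilot_tip (a point): centre of the top of the pilot pin (16.8 mm thick, 32 mm tall above the flange's face, the last 6 mm tapering to 8 mm), 89 mm above the bench
- wax_tin: round metal wax tin, 66 mm across, 28 mm tall; a bystander
- sand_block: sanding block, 64x92x25 mm; a bystander beside the stand
- try_square: try square with a wooden stock and a steel blade, 168x100x16 mm; a bystander beyond the stand
Not all that is in view belongs to the job. Leave any turquoise look-alike of the stand alone.

How it is judged:
By the outcome, as a careful person would: the job done as asked, in the order asked, and still so for the second after the job is handed in, with the robot touching nothing.
It also fails if it takes over 67 s, if anything falls off the work surface, if the arm or the gripper's body presses on something with over 40 N, if the wrist force passes 120 N, or if a joint passes its speed limit or range.

ROBOT

A 6-joint arm with a two-finger parallel gripper is mounted at the origin on a cart in front of the work surface, level with it; the furniture and walls round the work are solid. World frame = base frame: x ahead of the robot, y to its left, z up, the work surface at z = 0. Lengths are in m, angles in rad, forces in N, time in s.
With the tool pointing down it reaches from about 0.35 to 0.725 m from the base axis. Payload 6 kg.
Tool frame: the origin (TCP) lies between the finger pads; the fingertips stand 8 mm ahead of it and the grasp point (between the pads) lies 11 mm behind it; y points along the fingers, x is the direction in which the jaws open and shut, and the axes are right-handed (so a half turn about y gives the same grasp; the last joint's range is limited). The gripper opens to 85 mm and grips with 20 to 120 N. Pads are 22 mm wide; open, the fingers measure 114 mm over their backs; the gripper's body (76 mm by 85 mm) begins 54 mm behind the grasp point. The pads swing forward as they close: fully open they stand 13 mm farther back than shut.
Start: joints at [-0.789, 0.04, 0.085, 0, -1.615, -0.334], TCP at [0.26, -0.541, 0.239] pointing down, gripper open.
Joint ranges: [-2.56, 2.56], [-1.29, 2.01], [-1.08, 1.49], [-3.29, 1.98], [-2.81, -0.18], [-2.99, 2.99]. Speed limits (rad/s): [2.57, 2.57, 3.01, 3.14, 3.14, 3.14].

INTERFACE

Orientations are given as a 3x3 rotation matrix whose columns are the frame's x, y, z axes.
In Python, from plant import readout, snapshot, order, search_frame, masks_of gives the robot as it stands.
- The arm moves only by the tool jog_arm, never from a script. Its argument "increments" is one flat list of numbers, 7 for each row, row after row: the turn, a rotation vector about the tool's x, y, z in degrees, then the shift along the tool's x, y, z in mm, then the opening, from 0 (shut) to 1 (fully open). In form: [rx, ry, rz, x, y, z, fingers, rx, ry, rz, x, y, z, fingers, ...]. A call has 1 to 12 rows; each row shifts and turns the pose as measured when the row begins, along the tool's axes as they then stand; what a row does not reach is not made up. A row lasts 1/12 s, in which the tool goes at most 41.7 mm and 7.16 degrees, less where a joint would pass 70% of its speed; a pose out of reach is approached as far as the arm can. A call is refused whole if a number of a shift passes 41.7 or a number of a turn 7.16, either way. A call with a gripper value outside its range is refused whole. The fingers move at their own pace and stop on an object; "squeeze" is the grip in N (left out, the last holds). Time passes only in rows, so rows that do not move let the fingers close. It gives the time, the measured TCP pose, the force and the opening at its end, in the units of the state.
- readout.get_state(): the state, without advancing time (a new reading comes with each control period).
- snapshot(name): name is "scene" or "side" or "wrist"; returns a dict with "pixels" (384x512x3 uint8, red, green, blue), "range_z" (384x512 float32, m along the optical axis (not along the pixel's ray), 0 where there is no reading), "mtx" (3x3 intrinsics, pixels), "extrinsics" (4x4, takes a point from world to camera coordinates); the wrist camera has in their place "tool_from_camera" (4x4, takes a point from camera to tool coordinates, whose origin is the TCP and whose axes are the tool frame's). Camera axes: x right, y up, looking along -z (the intrinsics and any distortion apply to the point x, -y, -z); pixel columns grow to the right and rows downward; lengths in m; the calibration is good to about 2 mm. A picture is of the moment at which its call begins: read the wrist's pose just before it.
- order.finish_job(): hands the job in, once; it reports no verdict.
Trained networks look in a picture, given as the dict that the camera call returned (one of the last four; its "shot" number tells which), for a name from the list of things; names that differ only in an ending like _2 or _b are one class to them, and where a whole thing is asked for, a point or a joint stands for the part that bears it (a point fixed in the world has none). Each returns a list of dicts, best first, with "score" (0 to 1); they miss things now and then, are a little off and sometimes report something else, mostly with a low value. They report only what shows in the picture. A call takes as long as a camera call. They do not tell look-alikes from the thing itself.
- search_frame(picture, label): "at" ([x, y, z] in m, in world coordinates, good to about 4 mm: the middle of the surface that is visible of it).
- masks_of(picture, label): "pixels" (384x512 bool, what is visible of it).
The state is a dict: "clock": time; "q": joint angles; "joint_velocities": joint speeds; "tau": joint torques, N m; "ee_pos": TCP position; "tcp_rot": TCP orientation; "ft_force": force on the tool from outside, world axes, zero at the start; "torque": the same for the moment, N m; "grip_width": finger opening in m.
Only numpy, scipy, OpenCV 4.12 (cv2) and the standard library are available. Lean on these libraries where they do the work, as an engineer would, in place of code of your own. Each camera call takes 0.05 s, during which the arm holds its last target.

## Working session

There is one attempt and no reset: what is moved stays moved. The work goes in short steps, Python scripts to look and compute and a tool call to move; the robot and the scene stay as the last step left them, time stands still between calls to the robot, and variables do not carry over. Pictures are saved under pics/ and viewed, and the job is handed in when it is done.

Besides the shell and the picture viewer there is one more tool, called after "Call:" by a JSON object that holds its "api" and its "payload", one argument or row to a line. jog_arm: Moves the arm, as the interface text tells. Its arguments: {"type":"object","properties":{"increments":{"type":"array"},"squeeze":{"type":"number"}},"required":["increments"]}

```bash
ls; mkdir -p pics; cat > h.py <<'E'
import numpy as np, cv2
from plant import readout, snapshot, order, search_frame, masks_of
def save(p,n,crop=None,s=1):
    im=p["pixels"][:,:,::-1]
    if crop: im=im[crop[1]:crop[3],crop[0]:crop[2]]
    if s!=1: im=cv2.resize(im,None,fx=s,fy=s,interpolation=cv2.INTER_CUBIC)
    cv2.imwrite("pics/"+n+".png",im)
def world(p,T=None):
    """HxWx3 world points; T = world_from_camera for wrist"""
    z=p["range_z"];K=p["mtx"];h,w=z.shape
    u,v=np.meshgrid(np.arange(w),np.arange(h))
    X=(u-K[0,2])/K[0,0]*z;Y=(v-K[1,2])/K[1,1]*z
    P=np.stack([X,-Y,-z],-1)
    if T is None: T=np.linalg.inv(p["extrinsics"])
    W=P@T[:3,:3].T+T[:3,3]
    W[z==0]=np.nan
    return W
def wristT(st,p):
    T=np.eye(4);T[:3,:3]=np.array(st["tcp_rot"]);T[:3,3]=st["ee_pos"]
    return T@p["tool_from_camera"]
E
python3 - <<'E'
from h import *
st=readout.get_state();print(st)
for n in ["scene","side","wrist"]:
    p=snapshot(n);save(p,n+"0")
    print(n,p.keys(),p["mtx"])
    for l in (["faceplate","stand"] if n!="wrist" else ["faceplate"]):
        for r in search_frame(p,l): print(l,r["score"],np.round(r["at"],4))
E
```

```text
pics
{'clock': 0.0, 'q': array([-7.89297127e-01,  4.08059483e-02,  8.38272542e-02, -5.09078631e-04,
       -1.61549850e+00, -3.33685209e-01]), 'joint_velocities': array([ 0.00082144, -0.00137341, -0.00067053, -0.00143316,  0.00095864,
       -0.00091882]), 'tau': array([-4.70923314e-04, -3.68197632e+01,  3.47398710e+01,  6.93234131e+00,
       -5.57706779e-03, -4.41410373e-05]), 'ee_pos': array([ 0.25974376, -0.54051532,  0.23828232]), 'tcp_rot': array([[-4.33015510e-01, -8.22897906e-04, -9.01386094e-01],
       [ 9.01384762e-01,  1.55138734e-03, -4.33016286e-01],
       [ 1.75472717e-03, -9.99998458e-01,  6.99728549e-05]]), 'ft_force': array([ 0.00871323, -0.19819188,  0.59901438]), 'torque': array([-0.03593693, -0.04263299, -0.01764578]), 'grip_width': 0.08539355725499188}
scene dict_keys(['pixels', 'range_z', 'mtx', 'extrinsics', 'shot']) [[398.60680494   0.         258.3251125 ]
 [  0.         398.60680494 193.22478632]
 [  0.           0.           1.        ]]
faceplate 0.93 [0.434  0.1412 0.011 ]
stand 0.91 [ 0.7229 -0.352   0.0535]
stand 0.9 [ 0.4726 -0.155   0.0582]
side dict_keys(['pixels', 'range_z', 'mtx', 'extrinsics', 'shot']) [[403.74209774   0.         253.06072952]
 [  0.         403.74209774 184.77834008]
 [  0.           0.           1.        ]]
faceplate 0.93 [0.4318 0.1413 0.0114]
stand 0.86 [ 0.7198 -0.354   0.0518]
stand 0.58 [ 0.469  -0.1553  0.0572]
wrist dict_keys(['pixels', 'range_z', 'mtx', 'tool_from_camera', 'shot']) [[303.98852393   0.         259.0264347 ]
 [  0.         303.98852393 193.89479491]
 [  0.           0.           1.        ]]
```

View pics/scene0.png

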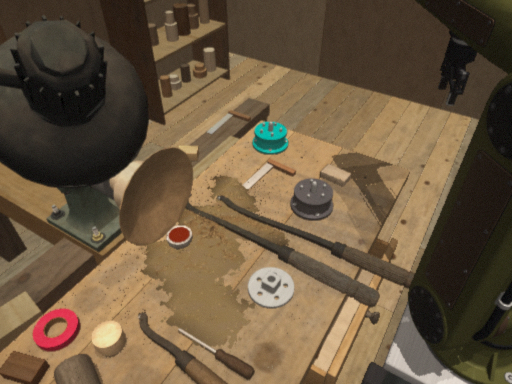

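View pics/side0.png

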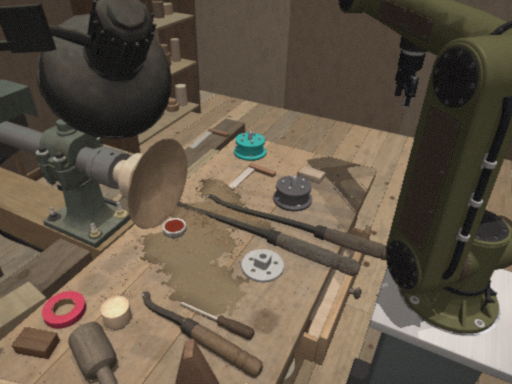

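View pics/wrist0.png

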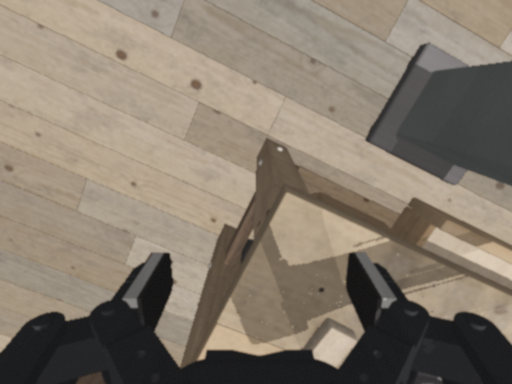

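```bash
python3 - <<'E'
from h import *
p=snapshot("scene");save(p,"crop1",(215,110,365,320),3.5 and 2.8)
W=world(p)
for l in ["faceplate","stand","boss_top","stand_face","pilot_tip","wax_tin","sand_block","try_square"]:
    for r in search_frame(p,l): print(l,r["score"],np.round(r["at"],4))
m=masks_of(p,"faceplate")[0]["pixels"]
q=W[m];print(len(q),np.nanmin(q,0),np.nanmax(q,0))
# fit
top=q[(q[:,2]>0.006)&(q[:,2]<0.015)]
(c,s,a)=cv2.minAreaRect(top[:,:2].astype(np.float32));print("plate",c,s,np.median(top[:,2]))
b=q[(q[:,2]>0.034)];print("boss",cv2.minAreaRect(b[:,:2].astype(np.float32)),np.median(b[:,2]),len(b))
for r in masks_of(p,"stand"):
    q=W[r["pixels"]]
    f=q[(q[:,2]>0.05)&(q[:,2]<0.063)];print("stand",cv2.minEnclosingCircle(f[:,:2].astype(np.float32)),np.median(f[:,2]))
w=snapshot("wrist");print(w["tool_from_camera"].round(4))
E
```

```text
faceplate 0.91 [0.4337 0.1386 0.0133]
stand 0.79 [ 0.4702 -0.1538  0.061 ]
stand 0.71 [ 0.7189 -0.3498  0.0557]
boss_top 0.72 [0.4296 0.1387 0.009 ]
stand_face 0.93 [ 0.7216 -0.3499  0.0561]
stand_face 0.83 [ 0.4702 -0.1574  0.0546]
pilot_tip 0.87 [ 0.4729 -0.155   0.0553]
pilot_tip 0.6 [ 0.7195 -0.3534  0.0497]
wax_tin 0.75 [0.7103 0.1341 0.0286]
sand_block 0.65 [ 0.4663 -0.311   0.0248]
try_square 0.91 [ 0.6699 -0.2549  0.0079]
1575 [ 0.37971584  0.06681091 -0.00440045] [0.4962699  0.1862817  0.04072969]
plate (0.4365537464618683, 0.1309770941734314) (0.10875780135393143, 0.1083621084690094) 0.008789057555143587
boss ((0.4366087019443512, 0.13053050637245178), (0.036959849298000336, 0.03653143718838692), 88.85918426513672) 0.03667306041246171 164
stand ((0.7314190864562988, -0.37324386835098267), 0.057661980390548706) 0.05513268151683204
stand ((0.4757538437843323, -0.17390076816082), 0.056121163070201874) 0.05547106376393801
[[ 1.000e+00 -8.000e-04  3.000e-04  3.000e-04]
 [ 6.000e-04  3.156e-01 -9.489e-01 -1.354e-01]
 [ 7.000e-04  9.489e-01  3.156e-01  8.100e-02]
 [ 0.000e+00  0.000e+00  0.000e+00  1.000e+00]]
```

View pics/crop1.png

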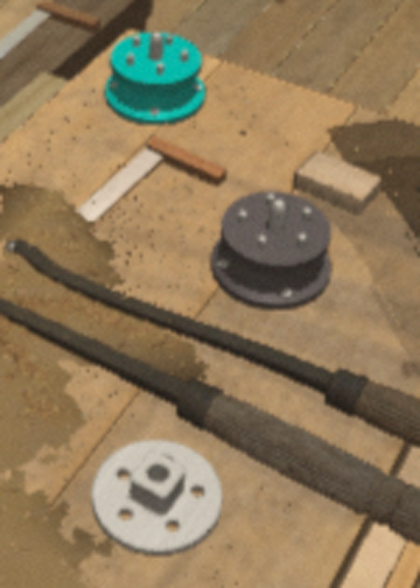

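```bash
cat >> h.py <<'E'
def plan(x,y,z,xaz,fing,maxmm=38,maxdeg=6,st=None):
    """rows towards TCP x,y,z with tool down, tool x at azimuth xaz deg"""
    from scipy.spatial.transform import Rotation as R
    st=st or readout.get_state()
    p=np.array(st["ee_pos"]);M=np.array(st["tcp_rot"])
    a=np.radians(xaz);X=np.array([np.cos(a),np.sin(a),0]);Y=np.array([0,0,-1.]);G=np.stack([X,Y,np.cross(X,Y)],1)
    t=np.array([x,y,z]);rv=R.from_matrix(M.T@G).as_rotvec()
    ang=np.degrees(np.linalg.norm(rv));d=np.linalg.norm(t-p)
    n=max(1,int(np.ceil(max(ang/maxdeg,d*1e3/maxmm))))
    out=[];prev=M
    cur=M
    for i in range(n):
        sh=cur.T@(t-p)/n*1e3
        out.append([*np.round(np.degrees(rv)/n,2),*np.round(sh,1),fing])
        cur=cur@R.from_rotvec(rv/n).as_matrix()
    print(n,"rows; dist mm",round(d*1e3,1),"deg",round(ang,2))
    for i in range(0,n,12): print([float(v) for r in out[i:i+12] for v in r])
def where():
    st=readout.get_state();M=np.array(st["tcp_rot"])
    print("t",round(st["clock"],2),"p",np.round(st["ee_pos"],4),"xaz",round(np.degrees(np.arctan2(M[1,0],M[0,0])),2),"tilt y",M[:,1].round(4),"F",np.round(st["ft_force"],1),"T",np.round(st["torque"],2),"w",round(st["grip_width"],4),"q",np.round(st["q"],2))
    return st
E
python3 -c "
from h import *
where();plan(.452,-.174,.19,90,1)"
```

```text
t 1.0 p [ 0.2598 -0.5408  0.2393] xaz 115.66 tilt y [-1.e-04  0.e+00 -1.e+00] F [ 0.5 -0.3 -0.4] T [ 0.02  0.01 -0.02] w 0.0854 q [-0.79  0.04  0.08  0.   -1.62 -0.33]
11 rows; dist mm 417.0 deg 25.66
[-0.0, 2.33, 0.0, 22.5, 4.5, -30.2, 1.0, -0.0, 2.33, 0.0, 23.7, 4.5, -29.2, 1.0, -0.0, 2.33, 0.0, 24.9, 4.5, -28.3, 1.0, -0.0, 2.33, 0.0, 26.0, 4.5, -27.2, 1.0, -0.0, 2.33, 0.0, 27.1, 4.5, -26.1, 1.0, -0.0, 2.33, 0.0, 28.1, 4.5, -25.0, 1.0, -0.0, 2.33, 0.0, 29.1, 4.5, -23.9, 1.0, -0.0, 2.33, 0.0, 30.1, 4.5, -22.6, 1.0, -0.0, 2.33, 0.0, 31.0, 4.5, -21.4, 1.0, -0.0, 2.33, 0.0, 31.8, 4.5, -20.1, 1.0, -0.0, 2.33, 0.0, 32.6, 4.5, -18.8, 1.0]
```

Call:
{"api": "jog_arm", "payload": {
  "increments": [0,2.3,0,22.5,4.5,-30,1,0,2.3,0,23.7,4.5,-29,1,0,2.3,0,25,4.5,-28,1,0,2.3,0,26,4.5,-27,1,0,2.3,0,27,4.5,-26,1,0,2.3,0,28,4.5,-25,1,0,2.3,0,29,4.5,-24,1,0,2.3,0,30,4.5,-22.5,1,0,2.3,0,31,4.5,-21.5,1,0,2.3,0,32,4.5,-20,1,0,2.3,0,32.5,4.5,-19,1]
}}

```text
clock: 1.92
ee_pos: [0.4575, -0.1662, 0.1876]
tcp_rot: [[0.027, 0.003, -1.0], [1.0, -0.0, 0.027], [-0.0, -1.0, -0.003]]
ft_force: [0.8, -0.5, -0.9]
grip_width: 0.0852
```

```bash
python3 -c "
from h import *
where();plan(.452,-.174,.19,90,1)"
```

```text
t 1.92 p [ 0.4575 -0.1662  0.1876] xaz 88.45 tilt y [ 2.6e-03 -5.0e-04 -1.0e+00] F [ 0.8 -0.5 -0.9] T [-0.12 -0.15 -0.03] w 0.0852 q [ 0.07 -0.27 -0.29  0.   -1.54 -1.67]
1 rows; dist mm 9.9 deg 1.56
[0.15, -1.55, -0.02, -8.0, -2.4, 5.3, 1.0]
```

Call:
{"api": "jog_arm", "payload": {
  "increments": [0,0,0,0,0,0,1,0,0,0,0,0,0,1]
}}

```text
clock: 2.08
ee_pos: [0.4598, -0.1599, 0.1863]
tcp_rot: [[0.021, 0.002, -1.0], [1.0, 0.001, 0.021], [0.001, -1.0, -0.002]]
ft_force: [-0.5, -0.4, 0.1]
grip_width: 0.0854
```

```bash
python3 - <<'E'
from h import *
st=where();p=snapshot("wrist");save(p,"stand_w",None,1.5);np.savez("standw.npz",T=wristT(st,p),**p)
W=world(p,wristT(st,p))
for l in ["stand","pilot_tip"]:
  for r in masks_of(p,l): print(l,r["score"],r["pixels"].sum())
r=masks_of(p,"stand")[0]["pixels"]
for zc in [.045,.05,.055,.06,.065,.07,.08]:
    print(zc,((W[...,2]>zc-.0025)&(W[...,2]<zc+.0025)&r).sum())
E
```

```text
t 2.08 p [ 0.4598 -0.1599  0.1863] xaz 88.81 tilt y [ 0.0018  0.001  -1.    ] F [-0.5 -0.4  0.1] T [ 0.03  0.02 -0.  ] w 0.0854 q [ 0.08 -0.27 -0.29 -0.   -1.54 -1.67]
stand 0.68 12006
stand 0.64 250
stand 0.45 2701
pilot_tip 0.94 11773
pilot_tip 0.58 253
0.045 3
0.05 77
0.055 3709
0.06 5710
0.065 137
0.07 324
0.08 41
```

View pics/stand_w.png

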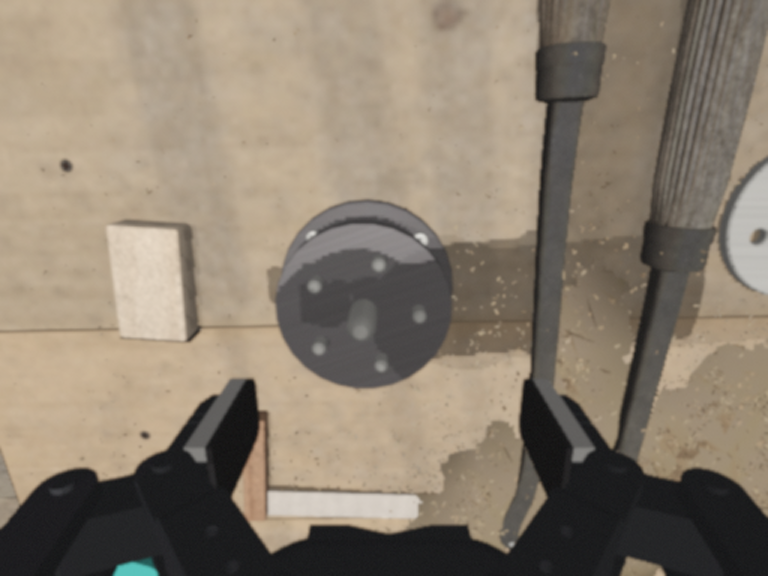

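```bash
cat >> h.py <<'E'
def ray(p,T,u,v,z):
    K=p["mtx"];d=np.stack([(np.asarray(u)-K[0,2])/K[0,0],-(np.asarray(v)-K[1,2])/K[1,1],-np.ones(len(u))],-1)@T[:3,:3].T
    s=(z-T[2,3])/d[:,2];return T[:3,3]+d*s[:,None]
def fitcirc(P):
    A=np.c_[2*P,np.ones(len(P))];s=np.linalg.lstsq(A,(P**2).sum(1),rcond=None)[0]
    return s[:2],np.sqrt(s[2]+s[:2]@s[:2])
E
python3 - <<'E'
from h import *
p=dict(np.load("standw.npz"));T=p["T"]
g=cv2.cvtColor(p["pixels"],cv2.COLOR_RGB2GRAY).astype(float)
bl=cv2.GaussianBlur(g,(0,0),1)-cv2.GaussianBlur(g,(0,0),6)
pts=[]
for (u,v) in [(378,265),(315,286),(318,348),(381,366),(420,315)]:
    u=int(u/1.5);v=int(v/1.5)
    w=np.clip(bl[v-6:v+7,u-6:u+7],0,None);w[w<.4*w.max()]=0
    yy,xx=np.mgrid[v-6:v+7,u-6:u+7];pts.append([(w*xx).sum()/w.sum(),(w*yy).sum()/w.sum()])
pts=np.array(pts);print(pts.round(1))
P=ray(p,T,pts[:,0],pts[:,1],.0685)[:,:2]
c,r=fitcirc(P);print("studs centre",c,"r",r)
a=np.degrees(np.arctan2(P[:,1]-c[1],P[:,0]-c[0]));print(a, a%72, np.hypot(*(P-c).T))
print(ray(p,T,[361/1.5],[331/1.5],.089), "pilot tip")
# flange rim from depth
W=world(p,T);m=(W[...,2]>.052)&(W[...,2]<.062)&(np.hypot(W[...,0]-c[0],W[...,1]-c[1])<.07)
print("face",cv2.minEnclosingCircle(W[m][:,:2].astype(np.float32)),W[m].mean(0),np.median(W[m][:,2]))
mm=cv2.minAreaRect(W[m][:,:2].astype(np.float32));print(mm)
E
```

```text
[[252.1 176.9]
 [209.3 190.5]
 [212.  232.1]
 [253.6 243.7]
 [279.4 210.6]]
studs centre [ 0.47955243 -0.17575924] r 0.033900467754174275
[ 161.76444375 -126.9018881   -54.62714359   17.4709831    90.5414902 ] [17.76444375 17.0981119  17.37285641 17.4709831  18.5414902 ] [0.03370358 0.0340485  0.03385576 0.03382841 0.03406469]
[[ 0.47940317 -0.17516231  0.089     ]] pilot tip
face ((0.4791465997695923, -0.1756811887025833), 0.05521487444639206) [ 0.47515893 -0.17549877  0.05766584] 0.05767860052486656
((0.4787602126598358, -0.1757310926914215), (0.10901244729757309, 0.10903595387935638), 12.057821273803711)
```

```bash
python3 -c "
from h import *
plan(.434,.131,.15,90,1)"
```

```text
8 rows; dist mm 296.5 deg 1.44
[0.01, -0.18, 0.01, 36.6, 4.6, 4.0, 1.0, 0.01, -0.18, 0.01, 36.6, 4.6, 3.9, 1.0, 0.01, -0.18, 0.01, 36.6, 4.6, 3.8, 1.0, 0.01, -0.18, 0.01, 36.6, 4.6, 3.7, 1.0, 0.01, -0.18, 0.01, 36.6, 4.6, 3.6, 1.0, 0.01, -0.18, 0.01, 36.6, 4.6, 3.5, 1.0, 0.01, -0.18, 0.01, 36.6, 4.6, 3.4, 1.0, 0.01, -0.18, 0.01, 36.6, 4.6, 3.2, 1.0]
```

Call:
{"api": "jog_arm", "payload": {
  "increments": [0,-0.2,0,36,4.6,4,1,0,-0.2,0,36,4.6,4,1,0,-0.2,0,36,4.6,4,1,0,-0.2,0,36,4.6,4,1,0,-0.2,0,36,4.6,3.5,1,0,-0.2,0,36,4.6,3.5,1,0,-0.2,0,36,4.6,3.5,1,0,-0.2,0,30,4.6,3.5,1,0,0,0,0,0,0,1,0,0,0,0,0,0,1,0,0,0,0,0,0,1]
}}

```text
clock: 3.2
ee_pos: [0.4345, 0.1184, 0.1511]
tcp_rot: [[0.023, 0.008, -1.0], [1.0, 0.002, 0.023], [0.002, -1.0, -0.008]]
ft_force: [-0.1, -0.8, 0.6]
grip_width: 0.0855
```

```bash
python3 - <<'E'
from h import *
st=where();p=snapshot("wrist");T=wristT(st,p);save(p,"plate_w",None,1.5);np.savez("platew.npz",T=T,**p)
W=world(p,T)
m=masks_of(p,"faceplate")[0]["pixels"]
q=W[m];q=q[np.isfinite(q[:,2])]
b=q[(q[:,2]>.033)&(q[:,2]<.043)];print("boss",cv2.minAreaRect(b[:,:2].astype(np.float32)),np.median(b[:,2]),len(b))
f=q[(q[:,2]>.004)&(q[:,2]<.016)];print("plate",cv2.minEnclosingCircle(f[:,:2].astype(np.float32)),np.median(f[:,2]))
E
```

```text
t 3.2 p [0.4345 0.1184 0.1511] xaz 88.68 tilt y [ 0.0082  0.0017 -1.    ] F [-0.1 -0.8  0.6] T [-0.03 -0.02  0.01] w 0.0855 q [ 0.72 -0.38 -0.45  0.   -1.5  -2.32]
boss ((0.43815359473228455, 0.1296364665031433), (0.03548537939786911, 0.036795131862163544), 88.33135223388672) 0.03854972605163347 1370
plate ((0.43819957971572876, 0.1294012814760208), 0.05522606149315834) 0.010661888975547373
```

View pics/plate_w.png

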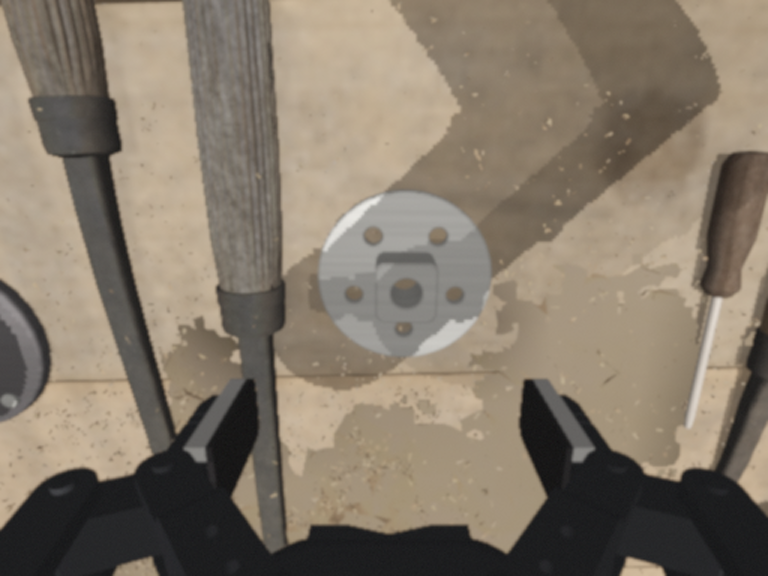

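```bash
python3 - <<'E'
from h import *
p=dict(np.load("platew.npz"));T=p["T"]
g=cv2.cvtColor(p["pixels"],cv2.COLOR_RGB2GRAY).astype(float)
bl=cv2.GaussianBlur(g,(0,0),8)-cv2.GaussianBlur(g,(0,0),.8)
pts=[]
for (u,v) in [(403,329),(455,295),(438,236),(373,235),(354,295)]:
    u=int(u/1.5);v=int(v/1.5)
    w=np.clip(bl[v-7:v+8,u-7:u+8],0,None);w[w<.35*w.max()]=0
    yy,xx=np.mgrid[v-7:v+8,u-7:u+8];pts.append([(w*xx).sum()/w.sum(),(w*yy).sum()/w.sum()])
pts=np.array(pts);print(pts.round(1))
P=ray(p,T,pts[:,0],pts[:,1],.0085)[:,:2]
c,r=fitcirc(P);print("holes centre",c,"r",r)
a=np.degrees(np.arctan2(P[:,1]-c[1],P[:,0]-c[0]));print(a, (a+36)%72-36, np.hypot(*(P-c).T))
save(p,"boss_w",(200,110,340,245),5)
E
```

```text
[[269.3 219.5]
 [303.2 196.9]
 [291.9 157.9]
 [247.8 156.8]
 [235.2 196.4]]
holes centre [0.43950695 0.12864252] r 0.03462296921393525
[  -0.51630636   70.49063539  141.70965721 -145.94687912  -73.9111386 ] [-0.51630636 -1.50936461 -2.29034279 -1.94687912 -1.9111386 ] [0.03469384 0.03473099 0.03437778 0.03490604 0.03440323]
```

View pics/boss_w.png

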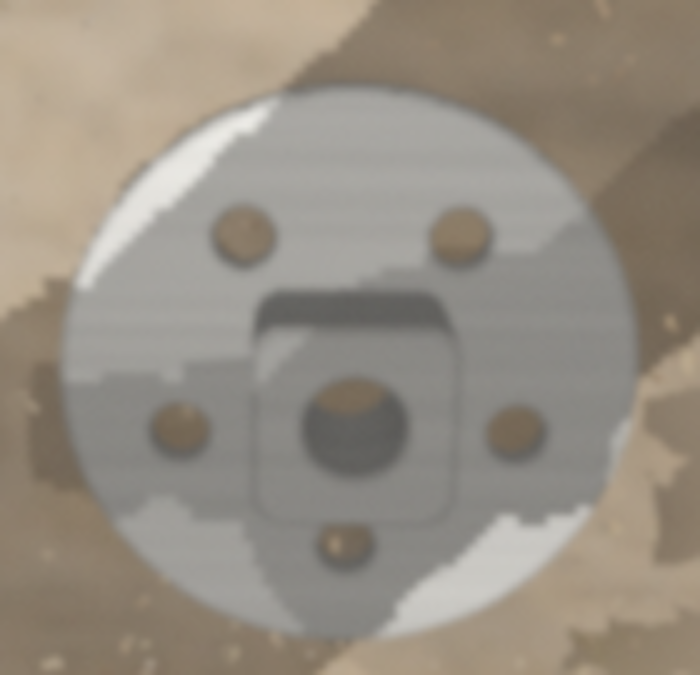

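```bash
python3 -c "
from h import *
where();plan(.4385,.1293,.05,88.3,1,30)"
```

```text
t 3.3 p [0.4347 0.1179 0.1513] xaz 88.61 tilt y [ 0.0086  0.0018 -1.    ] F [-0.3 -0.8 -0.2] T [ 0.03  0.01 -0.02] w 0.0856 q [ 0.72 -0.38 -0.45  0.   -1.5  -2.32]
4 rows; dist mm 102.0 deg 0.59
[0.12, 0.08, 0.03, 2.8, 25.3, -0.7, 1.0, 0.12, 0.08, 0.03, 2.8, 25.3, -0.7, 1.0, 0.12, 0.08, 0.03, 2.8, 25.3, -0.8, 1.0, 0.12, 0.08, 0.03, 2.9, 25.3, -0.8, 1.0]
```

Call:
{"api": "jog_arm", "payload": {
  "increments": [0.1,0.1,0,2.8,25,-0.8,1,0.1,0.1,0,2.8,25,-0.8,1,0.1,0.1,0,2.8,25,-0.8,1,0.1,0,0,2.8,22,-0.8,1,0,0,0,0,0,0,1,0,0,0,0,0,0,1]
}}

```text
clock: 3.8
ee_pos: [0.4428, 0.123, 0.0552]
tcp_rot: [[0.043, 0.009, -0.999], [0.999, 0.005, 0.043], [0.005, -1.0, -0.008]]
ft_force: [-0.7, 0.6, 1.4]
grip_width: 0.0854
```

```bash
python3 -c "
from h import *
where();plan(.4385,.1293,.023,88.3,1,10)"
```

```text
t 3.8 p [0.4428 0.123  0.0552] xaz 87.56 tilt y [ 0.0085  0.0051 -1.    ] F [-0.7  0.6  1.4] T [-0.02 -0.02 -0.01] w 0.0854 q [ 0.71 -0.31 -0.57  0.   -1.3  -2.33]
4 rows; dist mm 33.1 deg 0.94
[0.12, -0.19, 0.08, 1.5, 8.0, 1.2, 1.0, 0.12, -0.19, 0.08, 1.5, 8.0, 1.2, 1.0, 0.12, -0.19, 0.08, 1.5, 8.0, 1.2, 1.0, 0.12, -0.19, 0.08, 1.5, 8.0, 1.2, 1.0]
```

Call:
{"api": "jog_arm", "payload": {
  "increments": [0.3,-0.4,0.2,3,8,2,1,0.3,-0.4,0.2,3,8,2,1,0,0,0,0,6,0,1,0,0,0,0,0,0,1,0,0,0,0,0,0,1]
}}

```text
clock: 4.22
ee_pos: [0.4413, 0.1294, 0.0362]
tcp_rot: [[0.03, 0.003, -1.0], [1.0, 0.001, 0.03], [0.001, -1.0, -0.003]]
ft_force: [-0.8, -0.7, -0.4]
grip_width: 0.0855
```

```bash
python3 -c "
from h import *
where();plan(.4385,.1293,.023,88.3,1,10)"
```

```text
t 4.22 p [0.4413 0.1294 0.0362] xaz 88.3 tilt y [ 0.0026  0.001  -1.    ] F [-0.8 -0.7 -0.4] T [-0.   -0.02  0.04] w 0.0855 q [ 0.73 -0.28 -0.58  0.   -1.27 -2.33]
2 rows; dist mm 13.5 deg 0.16
[0.07, -0.0, 0.03, -0.1, 6.6, 1.4, 1.0, 0.07, -0.0, 0.03, -0.1, 6.6, 1.4, 1.0]
```

Call:
{"api": "jog_arm", "payload": {
  "increments": [0.1,0,0,0,7,2,1,0,0,0,0,7,2,1,0,0,0,0,0,0,1,0,0,0,0,0,0,1]
}}

```text
clock: 4.55
ee_pos: [0.4374, 0.1301, 0.0218]
tcp_rot: [[0.029, 0.002, -1.0], [1.0, 0.002, 0.029], [0.002, -1.0, -0.002]]
ft_force: [0.5, 0.2, 0.2]
grip_width: 0.0847
```

```bash
python3 -c "
from h import *
where();plan(.4385,.1293,.023,88.3,1,10)
p=snapshot('wrist');save(p,'pre',None,1.5)"
```

```text
t 4.55 p [0.4374 0.1301 0.0218] xaz 88.33 tilt y [ 0.0023  0.0021 -1.    ] F [0.5 0.2 0.2] T [ 0.04 -0.03  0.03] w 0.0847 q [ 0.73 -0.28 -0.61  0.   -1.24 -2.33]
1 rows; dist mm 1.8 deg 0.18
[0.13, 0.03, 0.12, -0.7, -1.2, -1.1, 1.0]
```

View pics/pre.png

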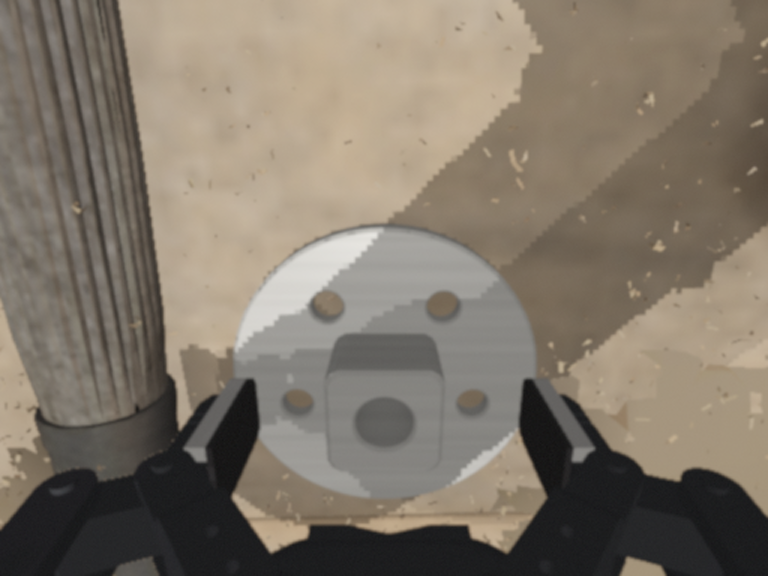

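```bash
python3 - <<'E'
from h import *
p=snapshot('wrist')
W=world(p,p["tool_from_camera"])  # tool coords
m=np.isfinite(W[...,0])&(np.abs(W[...,0])>.038)&(np.abs(W[...,0])<.062)&(W[...,1]<.010)&(W[...,1]>-.05)&(np.abs(W[...,2])<.02)
for s in (-1,1):
    q=W[m&(np.sign(W[...,0])==s)];print(len(q),q.min(0).round(4),q.max(0).round(4))
E
```

```text
3068 [-0.0619 -0.05   -0.0197] [-0.0381  0.01    0.0199]
3026 [ 0.0382 -0.05   -0.0182] [0.0619 0.01   0.0192]
```

```bash
python3 - <<'E'
from h import *
p=snapshot('wrist')
W=world(p,p["tool_from_camera"])
for v in (252,256,262,270,280,290,300): print(v,[tuple((W[v,u]*1e3).round(0).astype(int)) for u in (160,166,170,352,358,366)])
E
```

```text
252 [(np.int64(-46), np.int64(-9), np.int64(11)), (np.int64(-43), np.int64(-10), np.int64(11)), (np.int64(-48), np.int64(12), np.int64(-1)), (np.int64(43), np.int64(-10), np.int64(11)), (np.int64(46), np.int64(-11), np.int64(12)), (np.int64(62), np.int64(21), np.int64(-7))]
256 [(np.int64(-45), np.int64(-13), np.int64(11)), (np.int64(-42), np.int64(-14), np.int64(11)), (np.int64(-42), np.int64(-7), np.int64(7)), (np.int64(44), np.int64(-10), np.int64(9)), (np.int64(45), np.int64(-15), np.int64(12)), (np.int64(49), np.int64(-14), np.int64(11))]
262 [(np.int64(-43), np.int64(-19), np.int64(11)), (np.int64(-42), np.int64(-15), np.int64(8)), (np.int64(-42), np.int64(-8), np.int64(4)), (np.int64(43), np.int64(-12), np.int64(7)), (np.int64(43), np.int64(-19), np.int64(11)), (np.int64(47), np.int64(-19), np.int64(11))]
270 [(np.int64(-42), np.int64(-22), np.int64(9)), (np.int64(-42), np.int64(-15), np.int64(4)), (np.int64(-42), np.int64(-9), np.int64(1)), (np.int64(43), np.int64(-14), np.int64(4)), (np.int64(43), np.int64(-21), np.int64(8)), (np.int64(45), np.int64(-25), np.int64(11))]
280 
[... 237 characters left out ...]
3), np.int64(-31), np.int64(10))]
290 [(np.int64(-42), np.int64(-25), np.int64(1)), (np.int64(-42), np.int64(-19), np.int64(-4)), (np.int64(-42), np.int64(-12), np.int64(-8)), (np.int64(43), np.int64(-16), np.int64(-5)), (np.int64(43), np.int64(-24), np.int64(1)), (np.int64(-9223372036854775808), np.int64(-9223372036854775808), np.int64(-9223372036854775808))]
300 [(np.int64(-42), np.int64(-26), np.int64(-3)), (np.int64(-42), np.int64(-19), np.int64(-9)), (np.int64(-54), np.int64(20), np.int64(-39)), (np.int64(43), np.int64(-17), np.int64(-10)), (np.int64(43), np.int64(-25), np.int64(-4)), (np.int64(43), np.int64(-34), np.int64(3))]<stdin>:4: RuntimeWarning: invalid value encountered in cast
```

Call:
{"api": "jog_arm", "payload": {
  "increments": [0,0,0,-0.5,0,-0.5,0.3,0,0,0,0,0,0,0.3,0,0,0,0,0,0,0.3,0,0,0,0,0,0,0.3,0,0,0,0,0,0,0.3,0,0,0,0,0,0,0.3],
  "squeeze": 40
}}

```text
clock: 5.2
ee_pos: [0.4388, 0.1298, 0.0232]
tcp_rot: [[0.029, 0.004, -1.0], [1.0, 0.003, 0.029], [0.003, -1.0, -0.004]]
ft_force: [-0.0, 0.1, -1.0]
grip_width: 0.0351
```

```bash
python3 -c "
from h import *
where()"
```

```text
t 5.2 p [0.4388 0.1298 0.0232] xaz 88.32 tilt y [ 0.0041  0.0031 -1.    ] F [-0.   0.1 -1. ] T [-0.11 -0.    0.01] w 0.0351 q [ 0.73 -0.28 -0.61  0.   -1.24 -2.33]
```

Call:
{"api": "jog_arm", "payload": {
  "increments": [0,0,0,0,0,0,0,0,0,0,0,0,0,0,0,0,0,0,0,0,0,0,0,0,0,-8,0,0,0,0,0,0,-12,0,0],
  "squeeze": 80
}}

```text
clock: 5.62
ee_pos: [0.4365, 0.1287, 0.0404]
tcp_rot: [[0.03, -0.002, -1.0], [1.0, 0.0, 0.03], [0.0, -1.0, 0.002]]
ft_force: [-0.3, 0.6, -1.5]
grip_width: 0.0343
```

```bash
python3 -c "
from h import *
where();plan(.4385,.1293,.15,88.3,0,28)
p=snapshot('wrist');save(p,'lift',None,1.5)"
```

```text
t 5.62 p [0.4365 0.1287 0.0404] xaz 88.29 tilt y [-2.1e-03  4.0e-04 -1.0e+00] F [-0.3  0.6 -1.5] T [-0.03  0.01 -0.  ] w 0.0343 q [ 0.73 -0.3  -0.59 -0.   -1.28 -2.33]
4 rows; dist mm 109.6 deg 0.12
[-0.03, -0.0, 0.0, 0.2, -27.4, -0.4, 0.0, -0.03, -0.0, 0.0, 0.2, -27.4, -0.5, 0.0, -0.03, -0.0, 0.0, 0.2, -27.4, -0.5, 0.0, -0.03, -0.0, 0.0, 0.2, -27.4, -0.5, 0.0]
```

View pics/lift.png

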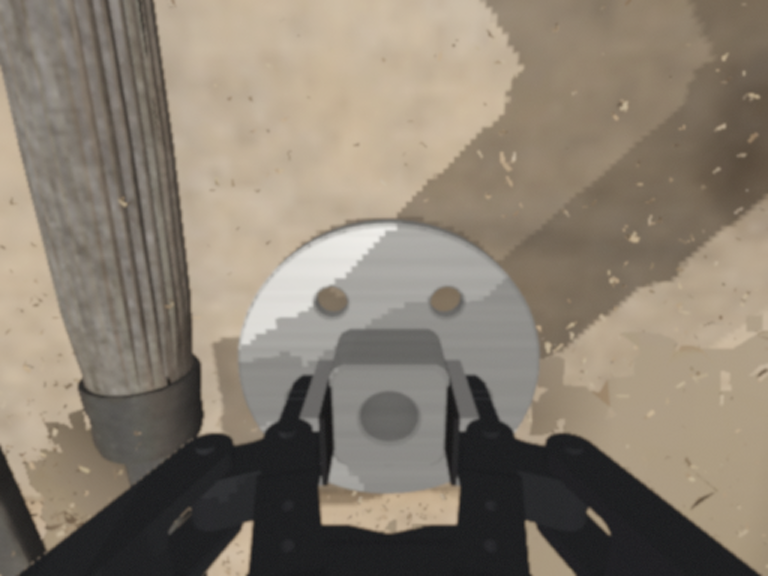

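Call:
{"api": "jog_arm", "payload": {
  "increments": [0,0,0,0,-26,-0.5,0,0,0,0,0,-27,-0.5,0,0,0,0,0,-27,-0.5,0,0,0,0,0,-24,-0.5,0,0,0,0,0,0,0,0,0,0,0,0,0,0,0]
}}

```text
clock: 6.17
ee_pos: [0.4375, 0.1282, 0.1497]
tcp_rot: [[0.03, -0.004, -1.0], [1.0, 0.001, 0.03], [0.001, -1.0, 0.004]]
ft_force: [-0.0, -0.6, -4.3]
grip_width: 0.0347
```

```bash
python3 - <<'E'
from h import *
st=where();p=snapshot('wrist');T=wristT(st,p);save(p,'lift2',None,1.5);np.savez("held.npz",T=T,R=np.array(st["tcp_rot"]),pos=np.array(st["ee_pos"]),**p)
W=world(p,p["tool_from_camera"])
# bore top centre & boss top in tool coords
m=masks_of(p,"faceplate")[0]["pixels"]
q=W[m];b=q[np.isfinite(q[:,1])]
h,e=np.histogram(b[:,1],bins=np.arange(-.03,.03,.002));print([(round(x,3),int(n)) for x,n in zip(e,h) if n>50])
where()
plan(.4794,-.1756,.15,107.6,0,30,3)
E
```

```text
t 6.17 p [0.4375 0.1282 0.1497] xaz 88.26 tilt y [-0.0044  0.0011 -1.    ] F [-0.  -0.6 -4.3] T [-0.02  0.02  0.01] w 0.0347 q [ 0.73 -0.35 -0.42 -0.   -1.5  -2.33]
[(np.float64(-0.018), 453), (np.float64(-0.016), 3541), (np.float64(-0.014), 331), (np.float64(-0.012), 259), (np.float64(-0.01), 239), (np.float64(-0.008), 230), (np.float64(-0.006), 248), (np.float64(-0.004), 210), (np.float64(-0.002), 202), (np.float64(0.0), 219), (np.float64(0.002), 186), (np.float64(0.004), 172), (np.float64(0.006), 151), (np.float64(0.008), 155), (np.float64(0.01), 2782), (np.float64(0.012), 13693), (np.float64(0.014), 330), (np.float64(0.016), 151), (np.float64(0.018), 106), (np.float64(0.02), 53)]
t 6.27 p [0.4375 0.128  0.1492] xaz 88.26 tilt y [-4.6e-03  1.0e-04 -1.0e+00] F [ 0.6 -0.5 -2.8] T [ 0.03 -0.04 -0.  ] w 0.0347 q [ 0.73 -0.35 -0.42 -0.   -1.5  -2.33]
11 rows; dist mm 306.4 deg 19.34
[-0.02, -1.76, 0.0, -27.5, -0.1, -4.6, 0.0, -0.02, -1.76, 0.0, -27.6, -0.1, -3.8, 0.0, -0.02, -1.76, 0.0, -27.7, -0.1, -2.9, 0.0, -0.02, -1.76, 0.0, -27.8, -0.1, -2.1, 0.0, -0.02, -1.76, 0.0, -27.8, -0.1, -1.2, 0.0, -0.02, -1.76, 0.0, -27.9, -0.1, -0.4, 0.0, -0.02, -1.76, 0.0, -27.9, -0.1, 0.5, 0.0, -0.02, -1.76, 0.0, -27.8, -0.1, 1.3, 0.0, -0.02, -1.76, 0.0, -27.8, -0.1, 2.2, 0.0, -0.02, -1.76, 0.0, -27.7, -0.1, 3.0, 0.0, -0.02, -1.76, 0.0, -27.6, -0.1, 3.9, 0.0]
```

```bash
python3 - <<'E'
from h import *
p=dict(np.load("held.npz"));C=p["tool_from_camera"]
W=world(p,C)
m=(np.abs(W[...,1]-.0125)<.003)&(np.hypot(W[...,0],W[...,2])<.065)
q=W[m]; print("median tool y of top face",np.median(q[:,1]))
# plate tilt fit
A=np.c_[q[:,[0,2]],np.ones(len(q))];print("tilt",np.linalg.lstsq(A,q[:,1],rcond=None)[0])
# boundary points: convex hull with z>0 side
hull=cv2.convexHull(q[:,[0,2]].astype(np.float32))[:,0]
hh=hull[hull[:,1]>-.005]
from scipy.optimize import least_squares
r=least_squares(lambda s:np.hypot(hh[:,0]-s[0],hh[:,1]-s[1])-.055,[0,0],loss="soft_l1",f_scale=.0005);print("plate centre tool x,z",r.x,len(hh))
b=W[(np.abs(W[...,1]+.0155)<.002)&(np.abs(W[...,0])<.017)&(np.abs(W[...,2])<.03)]
print("boss z range",np.percentile(b[:,2],[0,1,50,99,100]), "x",np.percentile(b[:,0],[0,100]))
def rayt(u,v,y):
    K=p["mtx"];d=C[:3,:3]@np.array([(u-K[0,2])/K[0,0],-(v-K[1,2])/K[1,1],-1]);s=(y-C[1,3])/d[1];return C[:3,3]+s*d
g=cv2.cvtColor(p["pixels"],cv2.COLOR_RGB2GRAY).astype(float);print(g.shape)
bl=cv2.GaussianBlur(g,(0,0),8)-cv2.GaussianBlur(g,(0,0),.8)
save(p,"held",(140,130,380,340),3)
for (u,v) in [(331,300),(446,300)]:
    u=int(u/1.5);v=int(v/1.5)
    w=np.clip(bl[v-9:v+10,u-9:u+10],0,None);w[w<.35*w.max()]=0
    yy,xx=np.mgrid[v-9:v+10,u-9:u+10];a=((w*xx).sum()/w.sum(),(w*yy).sum()/w.sum());print(a,rayt(*a,.0135)*1e3)
E
```

```text
median tool y of top face 0.012604419887315699
tilt [ 0.00310822 -0.00254325  0.01264911]
plate centre tool x,z [0.00048258 0.00038067] 55
boss z range [-0.01800973 -0.01676738  0.00306103  0.01840327  0.01904281] x [-0.01698405  0.0169996 ]
(384, 512)
(np.float64(219.7689656282452), np.float64(200.02820610981982)) [-20.09536789  13.5         28.22755139]
(np.float64(297.4261835433307), np.float64(200.09935197570832)) [20.26358091 13.5        28.22355146]
```

View pics/held.png

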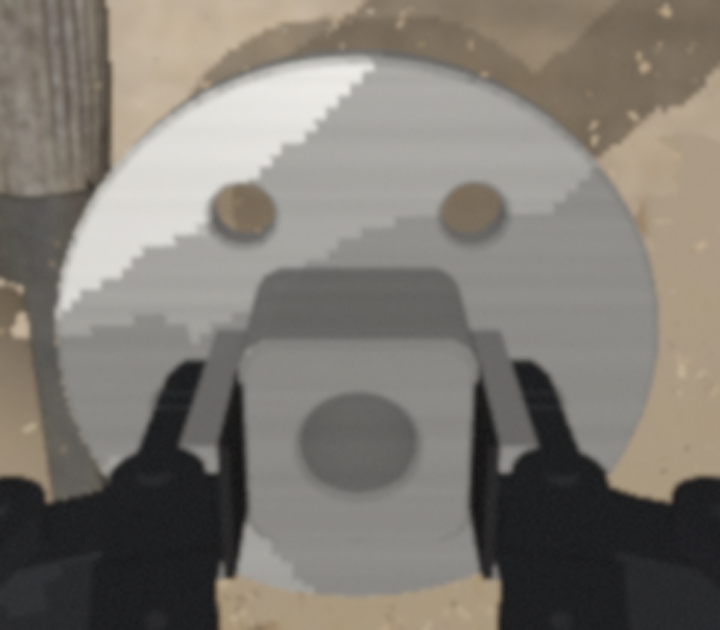

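Call:
{"api": "jog_arm", "payload": {
  "increments": [0,-1.8,0,-27.5,0,-4.5,0,0,-1.8,0,-27.5,0,-4,0,0,-1.8,0,-27.5,0,-3,0,0,-1.8,0,-27.5,0,-2,0,0,-1.8,0,-27.5,0,-1,0,0,-1.8,0,-27.5,0,-0.5,0,0,-1.8,0,-27.5,0,0.5,0,0,-1.8,0,-27.5,0,1.5,0,0,-1.8,0,-27.5,0,2,0,0,-1.5,0,-24,0,2.5,0,0,0,0,0,0,0,0,0,0,0,0,0,0,0]
}}

```text
clock: 7.27
ee_pos: [0.4697, -0.1536, 0.1282]
tcp_rot: [[-0.294, -0.034, -0.955], [0.956, -0.001, -0.294], [0.009, -0.999, 0.033]]
ft_force: [-1.2, 0.6, -3.1]
grip_width: 0.0345
```

```bash
python3 -c "
from h import *
where();plan(.4794,-.1756,.135,107.65,0,8,3)"
```

```text
t 7.27 p [ 0.4697 -0.1536  0.1282] xaz 107.07 tilt y [-0.0343 -0.0012 -0.9994] F [-1.2  0.6 -3.1] T [ 0.09 -0.08 -0.02] w 0.0345 q [ 0.09 -0.2  -0.35 -0.   -1.46 -1.36]
4 rows; dist mm 24.9 deg 2.05
[-0.47, -0.14, 0.13, -5.9, -1.8, -0.6, 0.0, -0.47, -0.14, 0.13, -5.9, -1.8, -0.6, 0.0, -0.47, -0.14, 0.13, -6.0, -1.7, -0.6, 0.0, -0.47, -0.14, 0.13, -6.0, -1.7, -0.6, 0.0]
```

Call:
{"api": "jog_arm", "payload": {
  "increments": [-0.5,-0.1,0.1,-7,-4,-0.6,0,-0.5,-0.1,0.1,-7,-3,-0.6,0,-0.5,-0.1,0.1,-7,-2,-0.6,0,-0.5,-0.1,0.1,-4,-1,-0.6,0,0,0,0,0,0,0,0,0,0,0,0,0,0,0]
}}

```text
clock: 7.77
ee_pos: [0.4798, -0.1769, 0.1364]
tcp_rot: [[-0.303, 0.001, -0.953], [0.953, 0.004, -0.303], [0.003, -1.0, -0.002]]
ft_force: [-0.3, 0.2, -3.2]
grip_width: 0.0344
```

```bash
python3 -c "
from h import *
where();plan(.4794,-.1756,.125,107.65,0,8,3)"
```

```text
t 7.77 p [ 0.4798 -0.1769  0.1364] xaz 107.64 tilt y [ 0.0012  0.0037 -1.    ] F [-0.3  0.2 -3.2] T [-0.02  0.02 -0.08] w 0.0344 q [ 0.04 -0.19 -0.32 -0.   -1.44 -1.3 ]
2 rows; dist mm 11.4 deg 0.22
[0.06, -0.0, 0.09, 0.6, 5.7, 0.0, 0.0, 0.06, -0.0, 0.09, 0.6, 5.7, 0.0, 0.0]
```

Call:
{"api": "jog_arm", "payload": {
  "increments": [0.1,0,0.1,0.6,6,0,0,0,0,0.1,0.6,6,0,0,0,0,0,0,6,0,0,0,0,0,0,6,0,0,0,0,0,0,0,0,0,0,0,0,0,0,0,0]
}}

```text
clock: 8.27
ee_pos: [0.479, -0.1742, 0.109]
tcp_rot: [[-0.305, -0.0, -0.952], [0.952, 0.0, -0.305], [0.0, -1.0, 0.0]]
ft_force: [0.3, 0.2, -2.3]
grip_width: 0.034
```

```bash
python3 -c "
from h import *
where();plan(.4794,-.1756,.105,107.65,0,8,3)
p=snapshot('wrist');save(p,'d1',None,1.5);p=snapshot('scene');save(p,'d1s',(250,130,370,240),5)"
```

```text
t 8.27 p [ 0.479  -0.1742  0.109 ] xaz 107.74 tilt y [-3.e-04  1.e-04 -1.e+00] F [ 0.3  0.2 -2.3] T [ 0.02 -0.03  0.02] w 0.034 q [ 0.05 -0.18 -0.36 -0.   -1.39 -1.31]
1 rows; dist mm 4.3 deg 0.09
[-0.01, 0.09, 0.01, -1.5, 4.0, 0.1, 0.0]
```

View pics/d1.png

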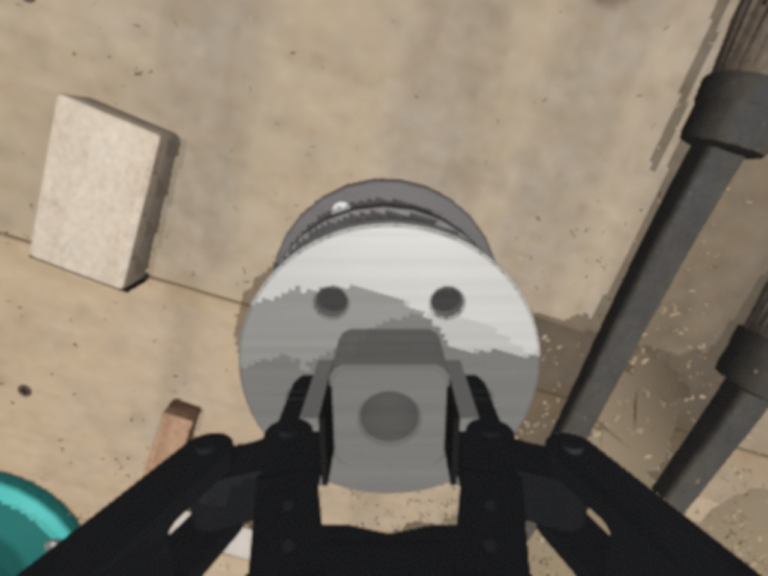

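View pics/d1s.png

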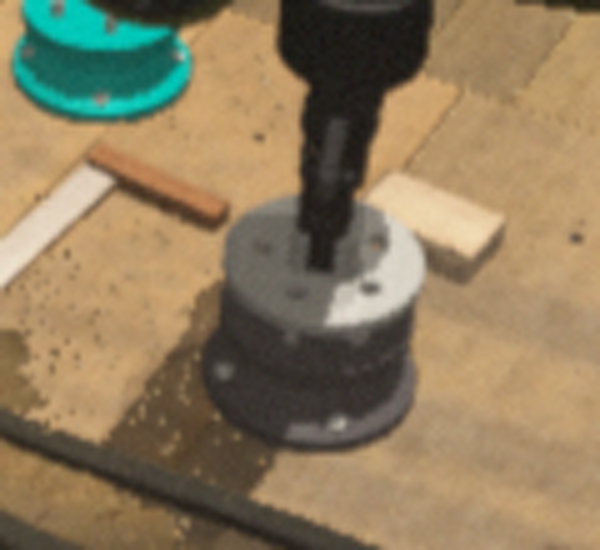

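Call:
{"api": "jog_arm", "payload": {
  "increments": [0,0,0,-1.2,3,0,0,0,0,0,-0.3,3,0,0,0,0,0,0,0,0,0,0,0,0,0,0,0,0]
}}

```text
clock: 8.7
ee_pos: [0.4799, -0.1762, 0.1035]
tcp_rot: [[-0.304, 0.001, -0.953], [0.953, -0.0, -0.304], [-0.001, -1.0, -0.001]]
ft_force: [-0.8, -0.0, -3.3]
grip_width: 0.0344
```

```bash
python3 -c "
from h import *
where();plan(.4794,-.1756,.093,107.65,0,8,3)"
```

```text
t 8.7 p [ 0.4799 -0.1762  0.1035] xaz 107.72 tilt y [ 8.e-04 -4.e-04 -1.e+00] F [-0.8 -0.  -3.3] T [ 0.03 -0.02  0.01] w 0.0344 q [ 0.04 -0.18 -0.37  0.   -1.38 -1.3 ]
2 rows; dist mm 10.6 deg 0.09
[0.02, 0.03, -0.02, 0.3, 5.3, 0.1, 0.0, 0.02, 0.03, -0.02, 0.3, 5.3, 0.1, 0.0]
```

Call:
{"api": "jog_arm", "payload": {
  "increments": [0,0,0,0.3,2,0.2,0,0,0,0,0.2,2,0,0,0,0,0,0,2,0,0,0,0,0,0,0,0,0]
}}

```text
clock: 9.03
ee_pos: [0.4796, -0.176, 0.0972]
tcp_rot: [[-0.304, 0.001, -0.953], [0.953, -0.001, -0.304], [-0.001, -1.0, -0.001]]
ft_force: [-0.1, 0.2, -2.9]
grip_width: 0.0349
```

```bash
python3 -c "
from h import *
where()"
```

```text
t 9.03 p [ 0.4796 -0.176   0.0972] xaz 107.7 tilt y [ 1.3e-03 -6.0e-04 -1.0e+00] F [-0.1  0.2 -2.9] T [-0.08 -0.04 -0.01] w 0.0349 q [ 0.04 -0.17 -0.38  0.   -1.37 -1.31]
```

Call:
{"api": "jog_arm", "payload": {
  "increments": [0,0,0,0,1.5,0,0,0,0,0,0,1.5,0,0,0,0,0,0,1,0,0,0,0,0,0,0,0,0]
}}

```text
clock: 9.37
ee_pos: [0.4796, -0.176, 0.0928]
tcp_rot: [[-0.304, 0.001, -0.953], [0.953, -0.001, -0.304], [-0.001, -1.0, -0.001]]
ft_force: [0.6, -0.6, -3.2]
grip_width: 0.0345
```

```bash
python3 -c "
from h import *
where()"
```

```text
t 9.37 p [ 0.4796 -0.176   0.0928] xaz 107.7 tilt y [ 1.3e-03 -7.0e-04 -1.0e+00] F [ 0.6 -0.6 -3.2] T [-0.07  0.05  0.01] w 0.0345 q [ 0.04 -0.17 -0.38  0.   -1.36 -1.31]
```

Call:
{"api": "jog_arm", "payload": {
  "increments": [0,0,0,0,1,0,0,0,0,0,0,0.8,0,0,0,0,0,0,0,0,0]
}}

```text
clock: 9.62
ee_pos: [0.4797, -0.176, 0.0908]
tcp_rot: [[-0.304, 0.001, -0.953], [0.953, -0.001, -0.304], [-0.001, -1.0, -0.001]]
ft_force: [0.1, 0.3, -3.4]
grip_width: 0.0346
```

Call:
{"api": "jog_arm", "payload": {
  "increments": [0,0,0,0,0.6,0,0,0,0,0,0,0.6,0,0]
}}

```text
clock: 9.78
ee_pos: [0.4797, -0.176, 0.0897]
tcp_rot: [[-0.304, 0.002, -0.953], [0.953, -0.001, -0.304], [-0.001, -1.0, -0.001]]
ft_force: [-0.2, -1.2, -2.6]
grip_width: 0.0347
```

Call:
{"api": "jog_arm", "payload": {
  "increments": [0,0,0,0,0.6,0,0,0,0,0,0,0.6,0,0]
}}

```text
clock: 9.95
ee_pos: [0.4797, -0.176, 0.0885]
tcp_rot: [[-0.304, 0.002, -0.953], [0.953, -0.001, -0.304], [-0.001, -1.0, -0.001]]
ft_force: [-0.8, 0.3, -2.1]
grip_width: 0.0345
```

Call:
{"api": "jog_arm", "payload": {
  "increments": [0,0,0,0,0.6,0,0,0,0,0,0,0.5,0,0]
}}

```text
clock: 10.12
ee_pos: [0.4797, -0.176, 0.0872]
tcp_rot: [[-0.304, 0.002, -0.953], [0.953, -0.001, -0.304], [-0.001, -1.0, -0.001]]
ft_force: [-0.6, -0.7, -3.2]
grip_width: 0.0344
```

Call:
{"api": "jog_arm", "payload": {
  "increments": [0,0,0,0,0.6,0,0,0,0,0,0,0.5,0,0]
}}

```text
clock: 10.28
ee_pos: [0.4798, -0.176, 0.086]
tcp_rot: [[-0.304, 0.002, -0.953], [0.953, -0.001, -0.304], [-0.001, -1.0, -0.001]]
ft_force: [0.3, -0.6, -3.1]
grip_width: 0.0344
```

Call:
{"api": "jog_arm", "payload": {
  "increments": [0,0,0,0,0.6,0,0,0,0,0,0,0.5,0,0]
}}

```text
clock: 10.45
ee_pos: [0.4798, -0.176, 0.0848]
tcp_rot: [[-0.304, 0.002, -0.953], [0.953, -0.001, -0.304], [-0.001, -1.0, -0.001]]
ft_force: [-0.8, -1.3, -2.9]
grip_width: 0.0348
```

Call:
{"api": "jog_arm", "payload": {
  "increments": [0,0,0,0,0.6,0,0,0,0,0,0,0.6,0,0]
}}

```text
clock: 10.62
ee_pos: [0.4798, -0.176, 0.0835]
tcp_rot: [[-0.304, 0.002, -0.953], [0.953, -0.001, -0.304], [-0.001, -1.0, -0.001]]
ft_force: [-0.6, -0.6, -3.7]
grip_width: 0.0347
```

Call:
{"api": "jog_arm", "payload": {
  "increments": [0,0,0,0,0.6,0,0,0,0,0,0,0.6,0,0]
}}

```text
clock: 10.78
ee_pos: [0.4798, -0.176, 0.0821]
tcp_rot: [[-0.304, 0.002, -0.953], [0.953, -0.001, -0.304], [-0.001, -1.0, -0.001]]
ft_force: [-0.9, -0.3, -2.3]
grip_width: 0.0347
```

Call:
{"api": "jog_arm", "payload": {
  "increments": [0,0,0,0,0.6,0,0,0,0,0,0,0.5,0,0]
}}

```text
clock: 10.95
ee_pos: [0.4797, -0.176, 0.0809]
tcp_rot: [[-0.304, 0.002, -0.953], [0.953, -0.001, -0.304], [-0.001, -1.0, -0.001]]
ft_force: [-0.2, -0.9, -2.6]
grip_width: 0.0346
```

Call:
{"api": "jog_arm", "payload": {
  "increments": [0,0,0,0,0.5,0,0,0,0,0,0,0.5,0,0]
}}

```text
clock: 11.12
ee_pos: [0.4799, -0.1762, 0.0805]
tcp_rot: [[-0.304, 0.002, -0.953], [0.953, -0.001, -0.304], [-0.002, -1.0, -0.002]]
ft_force: [-2.6, 0.5, 2.0]
grip_width: 0.0344
```

Call:
{"api": "jog_arm", "payload": {
  "increments": [0,0,0,0,0.5,0,0,0,0,0,0,0,0,0]
}}

```text
clock: 11.28
ee_pos: [0.4799, -0.1762, 0.0805]
tcp_rot: [[-0.304, 0.002, -0.953], [0.953, -0.001, -0.304], [-0.002, -1.0, -0.002]]
ft_force: [0.2, -0.3, -3.2]
grip_width: 0.0345
```

```bash
python3 - <<'E'
from h import *
st=where();p=snapshot('wrist');T=wristT(st,p);save(p,'home',None,1.5)
W=world(p,T);r=np.hypot(W[...,0]-.4795,W[...,1]+.176)
m=(r<.05)&(r>.03)&(W[...,2]>.06)&(W[...,2]<.075);print("top face z",np.median(W[m][:,2]),m.sum())
p=snapshot('side');save(p,'home_s',(240,140,340,230),6)
E
```

```text
t 11.28 p [ 0.4799 -0.1762  0.0805] xaz 107.72 tilt y [ 0.0025 -0.0014 -1.    ] F [ 0.2 -0.3 -3.2] T [-0.17  0.23  0.03] w 0.0345 q [ 0.04 -0.16 -0.4   0.   -1.33 -1.31]
top face z 0.06792126912108831 10822
```

View pics/home.png

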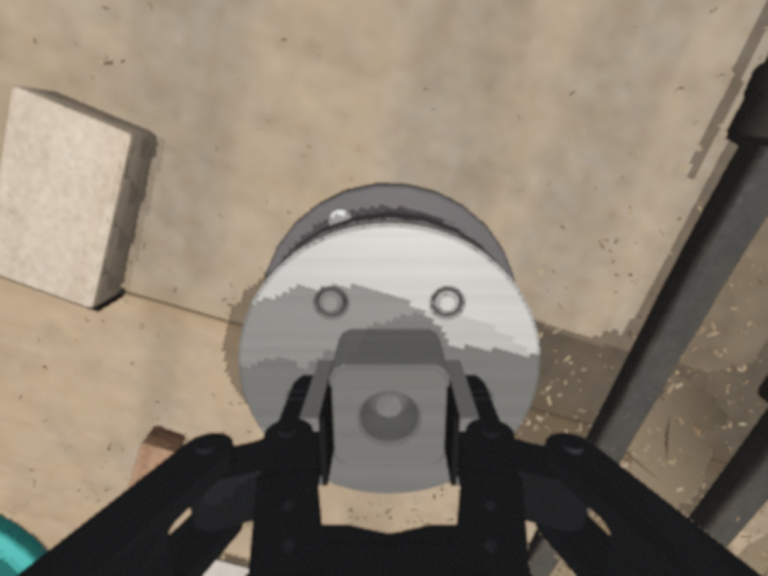

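View pics/home_s.png

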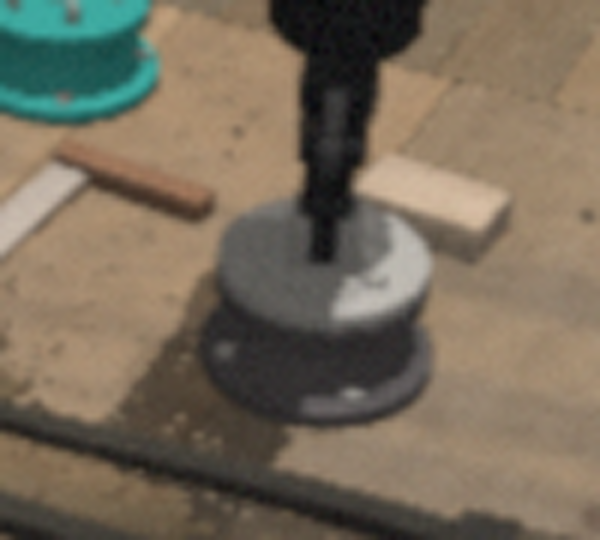

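Call:
{"api": "jog_arm", "payload": {
  "increments": [0,0,0,0,0.8,0,0]
}}

```text
clock: 11.47
ee_pos: [0.48, -0.1763, 0.0804]
tcp_rot: [[-0.304, 0.003, -0.953], [0.953, -0.002, -0.304], [-0.002, -1.0, -0.002]]
ft_force: [-4.0, 1.7, 7.6]
grip_width: 0.0344
```

Call:
{"api": "jog_arm", "payload": {
  "increments": [0,0,0,0,0.8,0,0]
}}

```text
clock: 11.55
ee_pos: [0.48, -0.1763, 0.0804]
tcp_rot: [[-0.305, 0.003, -0.952], [0.952, -0.002, -0.305], [-0.003, -1.0, -0.002]]
ft_force: [-4.9, 1.7, 4.8]
grip_width: 0.0343
```

Call:
{"api": "jog_arm", "payload": {
  "increments": [0,0,0,0,0,0,0,0,0,0,0,0,0,0]
}}

```text
clock: 11.72
ee_pos: [0.48, -0.1763, 0.0805]
tcp_rot: [[-0.305, 0.003, -0.952], [0.952, -0.002, -0.305], [-0.003, -1.0, -0.002]]
ft_force: [-1.5, -0.0, -0.3]
grip_width: 0.0345
```

Call:
{"api": "jog_arm", "payload": {
  "increments": [0,0,0,0,0,0,0.8,0,0,0,0,0,0,0.8,0,0,0,0,0,0,0.8,0,0,0,0,0,0,0.8,0,0,0,0,0,0,0.8],
  "squeeze": 20
}}

```text
clock: 12.13
ee_pos: [0.4816, -0.1764, 0.0812]
tcp_rot: [[-0.305, 0.007, -0.952], [0.952, -0.002, -0.305], [-0.004, -1.0, -0.006]]
ft_force: [0.2, -0.5, 0.6]
grip_width: 0.0681
```

```bash
python3 - <<'E'
from h import *
st=where();p=snapshot('wrist');T=wristT(st,p);save(p,'open',None,1.5)
W=world(p,T);r=np.hypot(W[...,0]-.4795,W[...,1]+.176)
m=(r<.05)&(r>.03)&(W[...,2]>.06)&(W[...,2]<.08);q=W[m];print("top face z",np.median(q[:,2]),m.sum())
E
```

```text
t 12.13 p [ 0.4816 -0.1764  0.0812] xaz 107.75 tilt y [ 0.0069 -0.0025 -1.    ] F [ 0.2 -0.5  0.6] T [ 0.04  0.01 -0.01] w 0.0681 q [ 0.04 -0.16 -0.4   0.   -1.33 -1.31]
top face z 0.06769916031681952 12468
```

View pics/open.png

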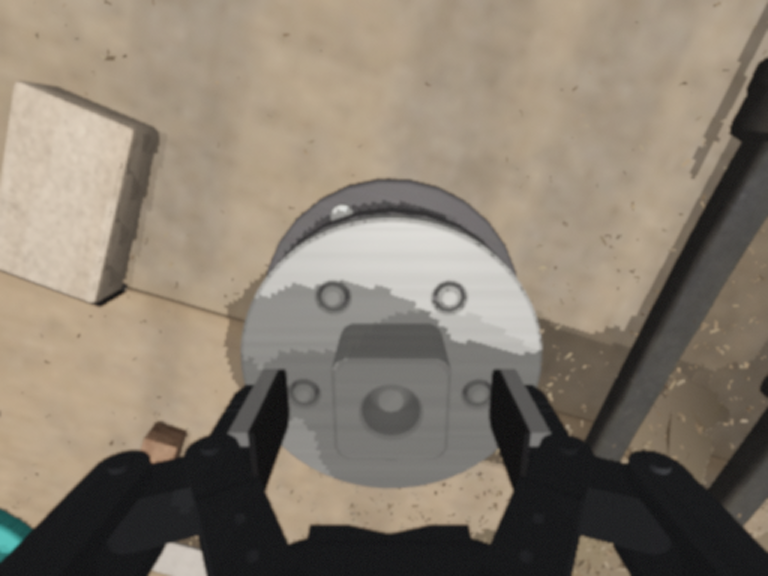

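Released with the studs showing through the holes. Retreating straight up.

Call:
{"api": "jog_arm", "payload": {
  "increments": [-0.3,0,0.1,0,-6,1,1,0,0,0,0,-15,0,1,0,0,0,0,-25,0,1,0,0,0,0,-25,0,1,0,0,0,0,-25,0,1,0,0,0,0,0,0,1,0,0,0,0,0,0,1]
}}

```text
clock: 12.77
ee_pos: [0.4782, -0.1769, 0.1829]
tcp_rot: [[-0.305, 0.013, -0.952], [0.952, -0.003, -0.305], [-0.007, -1.0, -0.012]]
ft_force: [-0.6, 0.7, -1.4]
grip_width: 0.0849
```

```bash
python3 - <<'E'
from h import *
st=where();p=snapshot('wrist');T=wristT(st,p);save(p,'final',None,1.5)
W=world(p,T);r=np.hypot(W[...,0]-.4795,W[...,1]+.176)
m=(r<.054)&(r>.028)&(W[...,2]>.058)&(W[...,2]<.08);q=W[m];print("top face z",np.median(q[:,2]),m.sum())
A=np.c_[q[:,:2]-[.4795,-.176],np.ones(len(q))];print("slopes",np.linalg.lstsq(A,q[:,2],rcond=None)[0])
b=(r<.017)&(W[...,2]>.085);print("boss top",np.median(W[b][:,2]))
bench=(r>.09)&(W[...,2]<.01);print("bench z",np.median(W[bench][:,2]))
p=snapshot("scene");save(p,"final_s",(240,120,370,250),4)
for l in ["wax_tin","sand_block","try_square"]:
    for r in search_frame(p,l)[:1]: print(l,r["score"],np.round(r["at"],4))
E
```

```text
t 12.77 p [ 0.4782 -0.1769  0.1829] xaz 107.74 tilt y [ 0.0132 -0.003  -0.9999] F [-0.6  0.7 -1.4] T [ 0.01 -0.02  0.01] w 0.0849 q [ 0.04 -0.22 -0.26  0.   -1.51 -1.31]
top face z 0.06762316546961636 8188
slopes [-5.73013279e-05 -7.37833088e-04  6.75624451e-02]
boss top 0.2519007680640989
bench z 0.0007631592741286219
wax_tin 0.96 [0.7077 0.1369 0.0271]
sand_block 0.66 [ 0.4643 -0.3128  0.023 ]
try_square 0.56 [ 0.6681 -0.2549  0.0047]
```

View pics/final.png

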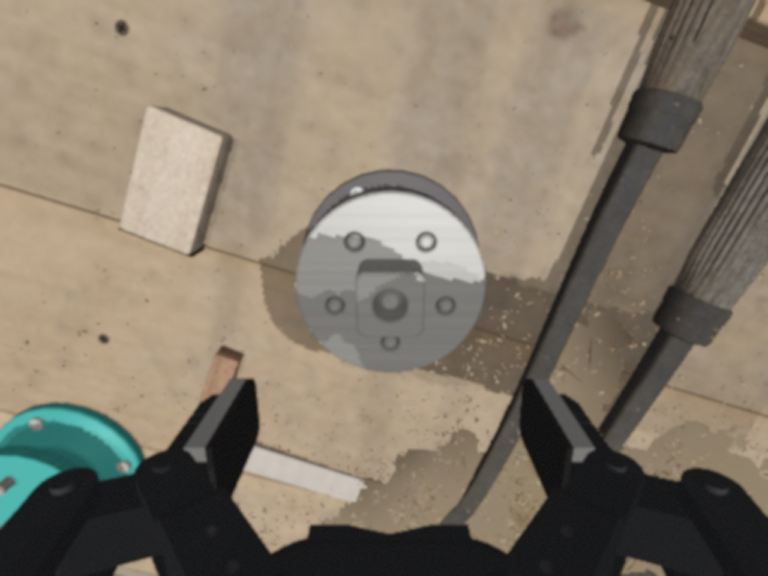

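View pics/final_s.png

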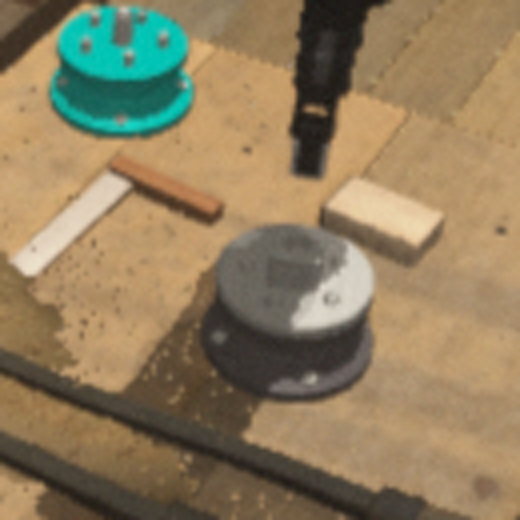

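```bash
python3 -c "
from h import *
print(order.finish_job())"
```

```text
the job is handed in; nothing more can be done
None
```

The faceplate is mounted on the dark stand, boss up and fully home, with the gripper open and lifted clear. I handed the job in at about 13 s.

**What I did:** I measured the stud angle at about 17.6° and the plate's hole angle at about −1.7° with the wrist camera. I gripped two boss flats, lifted the plate, turned it about 19° on the way to the stand, and put the bore over the pilot. I then lowered it in roughly half-millimetre steps. It passed the stud tips with no contact force I could read, and stopped firmly on the flange at about 5–11 N of net push.

**Last checks:**
- **Height:** the plate's top face reads 67.6 mm with the bench reading 0.8 mm, against 67 mm when home and 77 mm if it were sitting on the studs. Its slope is under 0.1°.
- **Alignment:** the pilot is centred in the bore and all five studs show inside their holes.
- **Other things:** the wax tin, sanding block and try square are within about 4 mm of where they first read, which is the accuracy of the search. I left the turquoise look-alike alone.
- **A check that failed:** my boss-top height check returned 252 mm because it had picked up the gripper instead. I dropped it; the other checks agree with each other.

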